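# Drive a clay-jammed clamp pin out of a mould drain stand

### The job

Dried clay has jammed the locking pin in the steel block at the top of the sloping mould stand. With the steel drift punch from the wooden tray, drive the pin from its far, upper end, down along its hole, until it comes up against its internal stop. Then lay the punch flat in the tray again and let go, leaving the jar, the bottle and the cup where they stand.

Things in the scene. Friction and masses are not known exactly. Their poses are not given: they have to be found in the camera images.
- stand: Fixed drain stand, 116 mm wide: an aluminium plate sloping 35 degrees, with a strapped white plaster mould and, at its high end, a steel block between two dark cheeks (30 mm above the hole's line). Origin on the table straight below point mouth; x is level, from the low end (near the robot) to the high far end; z up. It reaches 200 mm to -x, 30 mm to +x of the origin.
- mouth (a point): Point fixed to the stand, 165 mm above the table, in the plane of the steel block's upper far face, midway between the cheeks. The block (60 mm wide, 46 high, 55 long) is clamped firmly up to 7 mm to either side along the stand's y, so the true mouth of its central hole (16 mm diameter, 2 mm chamfer) lies up to 7 mm beside this point: find it by touch or sight.
- hole_line (a point): Point in the air fixed to the stand, 100 mm out from point mouth along the line of the hole. From here to point mouth is the driving direction: (-cos 35, 0, -sin 35 degrees) in the stand's frame, toward the robot and down at 35 degrees below level, square to the block's upper face.
- pin (a joint): Travel in m of the dark steel pin (13 mm diameter, with a 22 mm head below the block) down its hole: starts at 0 to 0.006, 0.034 is its stop. Its upper end is 12 mm plus this travel below the block's upper face, so the punch is 46 mm deep at the stop. It takes about 9 N, plus 60 N per m/s, to slide and stays where it is left.
- punch: Loose steel drift punch, 0.24 to 0.39 kg, lying in the tray with its thin tip toward the robot: a square body 20 x 20 x 90 mm with a round rod of 10 mm diameter that stands 60 mm out of its -x end, and a 10 mm long round striking end at +x. Origin: centre of the underside of the square body; x runs along the punch from tip to striking end; its centre line lies 10 mm above the origin.
- punch_tip (a point): Centre of the end of the punch's rod, 105 mm to -x of the square body's middle and on the centre line.
- tray: Fixed wooden tray, 240 mm (x) by 120 mm (y), 20 mm high, walls and floor 5 mm thick. Origin: centre of its underside.
- jar: Bystander: loose glaze jar with a white lid, 64 mm wide, 75 mm high; origin under its centre.
- bottle: Bystander: loose paint bottle, 44 mm wide, 95 mm high; origin under its centre.
- cup: Bystander: loose white mug, 76 mm wide, 85 mm high, handle to its +y; origin under its centre.
Not all that is in view belongs to the job. Of the things like the punch, leave any that is orange; of the rest the smaller one is meant. Leave any red look-alike of the stand alone.

How it is judged:
By the outcome, as a careful person would: the job done as asked, in the order asked, and still so for the second after the job is handed in, with the robot touching nothing.
It also fails if it takes over 51 s, if anything falls off the work surface, if the arm or the gripper's body presses on something with over 40 N, if the wrist force passes 120 N, or if a joint passes its speed limit or range.

### The arm

A 7-joint arm with a two-finger parallel gripper is mounted at the origin on the work surface. World frame = base frame: x ahead of the robot, y to its left, z up, the work surface at z = 0. Lengths are in m, angles in rad, forces in N, time in s.
With the tool pointing down it reaches from about 0.4 to 0.875 m from the base axis. Payload 19.3 kg.
Tool frame: the origin (TCP) lies at the very end of the fingers, on their centre line; the grasp point (between the pads) lies 19 mm behind it; z points along the fingers, y is the line along which they close (so a half turn about z gives the same grasp; the last joint's range is limited). The gripper opens to 85 mm and grips with 20 to 120 N. Pads are 22 mm wide; open, the fingers measure 114 mm over their backs; the gripper's body (76 mm by 85 mm) begins 54 mm behind the grasp point. The pads swing forward as they close: fully open they stand 13 mm farther back than shut.
Start: joints at [1.058, 0.521, -0.036, 1.599, 0.021, 1.021, -0.113], TCP at [0.268, -0.565, 0.231] pointing down, gripper open.
Joint ranges: [-2.91, 2.91], [-0.3, 2.13], [-1.5, 1.42], [0.17, 2.43], [-1.26, 4.41], [0.16, 1.93], [-2.52, 2.52]. Speed limits (rad/s): [1.89, 1.89, 2.39, 2.39, 3.01, 3.01, 3.01].

### API

Orientations are given as [roll, pitch, yaw] about the fixed x, y, z axes, in that order (R = Rz(yaw) Ry(pitch) Rx(roll)).
In Python, from workcell import bot gives the robot as it stands.
- The arm moves only by the shell command python3 -m crank 'ROWS' [FORCE]. ROWS is a JSON object of lists of equal length, an entry for each row: "travel": the shift along the world's x, y, z in cm, a list of three; "turn": the turn, a rotation vector about the world's x, y, z in degrees, a list of three; "gripper": the closure, from 0 (fully open) to 1 (shut). A call has exactly 5 rows; each row is the pose to reach, as a shift and turn from the pose commanded when the call began; what a row does not reach only later rows make up. A row lasts 1/10 s, in which the tool goes at most 50 mm and 8.59 degrees, less where a joint would pass 70% of its speed; a pose out of reach is approached as far as the arm can. A call with a gripper value outside its range is refused whole. The fingers move at their own pace and stop on an object; FORCE is the grip in N (left out, the last holds). Time passes only in rows, so rows that repeat a pose let the fingers close, or fill a call up. It gives the time, the measured TCP pose, the force, the opening and the grip force at its end, in the units of the state.
- bot.observe(): the state, without advancing time (a new reading comes with each control period).
- bot.grab_frame(name): name is "scene" or "top"; returns a dict with "pixels" (384x512x3 uint8, red, green, blue), "fx", "fy", "cx", "cy" (pixels), "extrinsics" (4x4, takes a point from world to camera coordinates). Camera axes: x right, y down, z forward; pixel columns grow to the right and rows downward; lengths in m; the calibration is good to about 2 mm. A picture is of the moment at which its call begins. There is no depth.
- bot.job_done(): hands the job in; it is judged then, once.
The state is a dict: "clock": time; "qpos": joint angles; "qd": joint speeds; "joint_efforts": joint torques, N m; "position": TCP position; "tool_rot": TCP orientation; "force": force on the tool from outside, world axes, zero at the start; "moment": the same for the moment, N m; "grip_width": finger opening in m; "finger_force": force on a finger pad.
Only numpy, scipy, OpenCV 4.12 (cv2) and the standard library are available. Lean on these libraries where they do the work, as an engineer would, in place of code of your own. Each camera call takes 0.05 s, during which the arm holds its last target. There are 200 camera calls.

## Working session

There is one attempt and no reset: what is moved stays moved. The work goes in short steps, Python scripts to look and compute and a shell command to move; the robot and the scene stay as the last step left them, time stands still between calls to the robot, and variables do not carry over. Pictures are saved under pics/ and viewed, at most 10 in all, crops included, and the job is handed in when it is done.

```bash
mkdir -p pics; ls
python3 - <<'E'
from workcell import bot
import cv2,numpy as np
s=bot.observe();print({k:np.round(v,3).tolist() for k,v in s.items()})
for n in("scene","top"):
    f=bot.grab_frame(n);cv2.imwrite(f"pics/{n}0.png",f["pixels"][:,:,::-1])
    np.savez(f"{n}0.npz",**f)
    print(n,f["fx"],f["fy"],f["cx"],f["cy"],np.round(f["extrinsics"],4).tolist())
E
```

```text
pics
{'clock': 0.0, 'qpos': [1.058, 0.522, -0.036, 1.6, 0.021, 1.021, -0.113], 'qd': [0.0, 0.0, 0.0, -0.001, -0.0, -0.002, 0.001], 'joint_efforts': [0.001, -92.711, 1.981, -36.993, 0.018, 0.008, 0.0], 'position': [0.268, -0.564, 0.231], 'tool_rot': [-3.14, 0.0, 0.443], 'force': [0.206, 0.615, -0.049], 'moment': [-0.007, 0.037, 0.021], 'finger_force': 0.0, 'grip_width': 0.085}
scene 452.6158269293796 452.6158269293796 259.2184359937023 194.1332262083057 [[-0.6887, 0.7248, -0.0171, 0.3563], [0.5242, 0.4816, -0.7024, -0.1533], [-0.5009, -0.4927, -0.7116, 1.5969], [0.0, 0.0, 0.0, 1.0]]
top 432.68280811795887 432.68280811795887 246.84099034958115 190.0450715368066 [[0.0157, -0.9998, 0.0104, -0.0106], [-0.9891, -0.0171, -0.1463, 0.5043], [0.1464, -0.008, -0.9892, 1.2618], [0.0, 0.0, 0.0, 1.0]]
```

View pics/scene0.png

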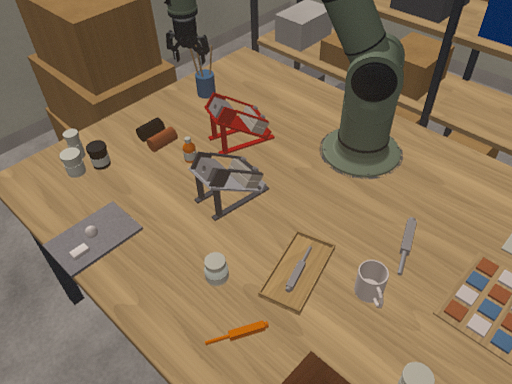

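View pics/top0.png

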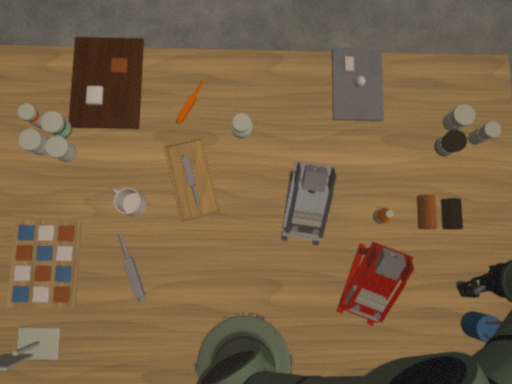

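```bash
cat > h.py <<'E'
import numpy as np,cv2
from scipy.optimize import least_squares
def crops(name,items,k=3.5,w=114,h=86):
    out=[]
    for fr,c,r in items:
        im=np.ascontiguousarray(fr["pixels"][r:r+h,c:c+w,::-1])
        b=cv2.resize(im,(int(w*k),int(h*k)),interpolation=cv2.INTER_CUBIC)
        b=cv2.convertScaleAbs(b,alpha=1.25)
        for x in range(c-c%10+10,c+w,10):
            p=int((x-c+.5)*k);cv2.line(b,(p,0),(p,10 if x%50 else 20),(0,0,255),1)
            if x%20==0:cv2.putText(b,str(x),(p-8,20),0,.33,(0,0,255),1)
        for y in range(r-r%10+10,r+h,10):
            p=int((y-r+.5)*k);cv2.line(b,(0,p),(8,p),(0,0,255),1)
            if y%20==0:cv2.putText(b,str(y),(9,p+4),0,.33,(0,0,255),1)
        out.append(b)
    rows=[np.hstack(out[i:i+2]) for i in range(0,len(out),2)]
    cv2.imwrite(name,np.vstack(rows))
def load(n): return dict(np.load(n+".npz"))
def proj(f,P):
    q=np.atleast_2d(P)@f["extrinsics"][:3,:3].T+f["extrinsics"][:3,3]
    return np.c_[f["fx"]*q[:,0]/q[:,2]+f["cx"],f["fy"]*q[:,1]/q[:,2]+f["cy"]]
def ray(f,uv):
    R=f["extrinsics"][:3,:3];t=f["extrinsics"][:3,3]
    d=R.T@np.array([(uv[0]-f["cx"])/f["fx"],(uv[1]-f["cy"])/f["fy"],1]);return -R.T@t,d
def atz(f,uv,z):
    o,d=ray(f,uv);return o+d*(z-o[2])/d[2]
def tri(f1,u1,f2,u2):
    r=least_squares(lambda P:np.r_[(proj(f1,P)-u1).ravel(),(proj(f2,P)-u2).ravel()],[.5,0,.1])
    return r.x,np.abs(r.fun).max()
E
python3 - <<'E'
from h import *
t,s=load("top0"),load("scene0")
crops("pics/c0.png",[(t,135,136),(t,255,158),(s,242,228),(s,175,142)])
E
```

```text
(no output)
```

View pics/c0.png

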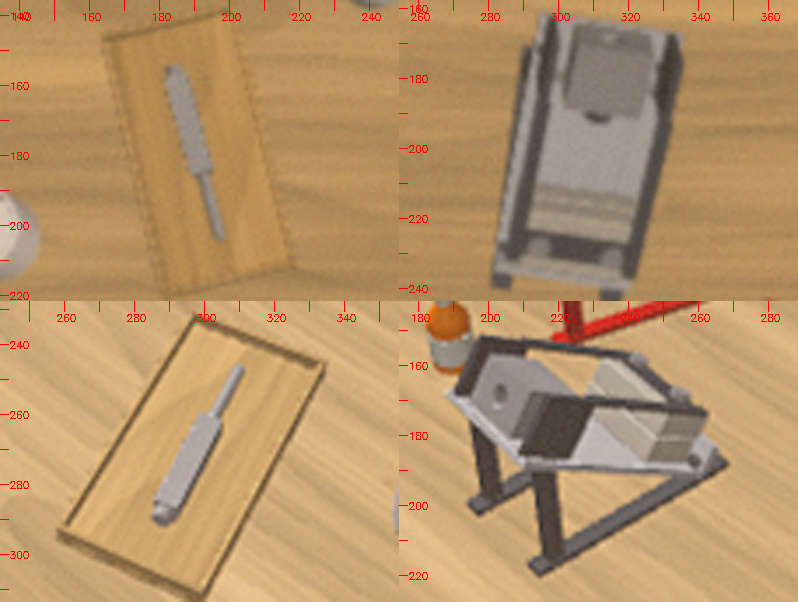

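Run:
```python
from h import *
t,s=load("top0"),load("scene0")
a=tri(t,(184.2,154.6),s,(288.6,289.8));b=tri(t,(197.6,203.8),s,(309.8,246.4));c=tri(t,(192.5,184.9),s,(300.6,260.4))
for n,p in zip("end tip junction".split(),(a,b,c)):print(n,p[0].round(4),p[1].round(2))
d=a[0]-b[0];print("len",np.linalg.norm(d),"yaw",np.degrees(np.arctan2(d[1],d[0])),np.linalg.norm(b[0]-c[0]))
for f,u,v in((t,(184.2,154.6),(197.6,203.8)),(s,(288.6,289.8),(309.8,246.4))):
    A,B=atz(f,u,.015),atz(f,v,.015);print(A.round(4),B.round(4),np.degrees(np.arctan2(*(A-B)[1::-1])))
print("hole",atz(s,(203.6,168.4),.165))
# tray rim corners, z=.02 (top view)
for p in((104,37),(228,12),(293,267),(163,297)):print("tray",atz(t,(135+p[0]/3.5-.5,136+p[1]/3.5-.5),.02).round(3))
crops("pics/c1.png",[(s,184,148),(t,290,158)],k=7.8,w=51,h=60)
```

```text
end [0.6129 0.1944 0.017 ] 0.74
tip [0.4628 0.1461 0.0166] 0.01
junction [0.5205 0.1617 0.0223] 0.44
len 0.15768503023801245 yaw 17.831229951417633 0.06004653280905762
[0.615  0.1926 0.015 ] [0.4629 0.1463 0.015 ] 16.918703503791768
[0.6107 0.1952 0.015 ] [0.4617 0.1454 0.015 ] 18.475278656876174
hole [ 0.54620155 -0.18886472  0.165     ]
tray [0.64  0.254 0.02 ]
tray [0.664 0.146 0.02 ]
tray [0.439 0.083 0.02 ]
tray [0.411 0.194 0.02 ]
```

View pics/c1.png

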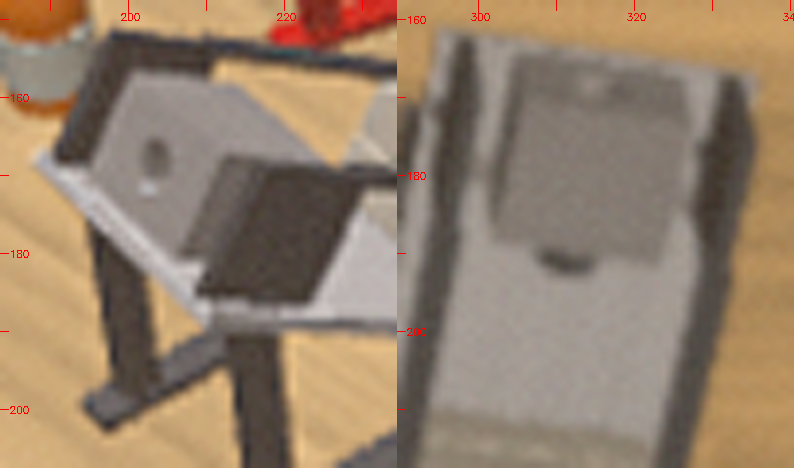

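Run:
```python
from h import *
t,s=load("top0"),load("scene0")
S=lambda x,y:(184+x/7.8-.5,148+y/7.8-.5)
T=lambda x,y:(290+(x-397)/7.8-.5,158+y/7.8-.5)
c,sn=np.cos(np.radians(35)),np.sin(np.radians(35))
n=np.array([-sn,0,c]);d=np.array([-c,0,-sn])
pt=lambda y,a,l:np.array([0,y,0])+a*n+l*d
ms=[(pt(0,0,0),S(154,157)),(pt(-.03,.023,0),S(135,72)),(pt(-.03,-.023,0),S(93,172)),(pt(.03,-.023,0),S(185,257)),(pt(-.03,.023,.055),S(238,85))]
mt=[(pt(0,0,0),T(597,85)),(pt(.03,-.023,0),T(517,55)),(pt(-.03,-.023,0),T(685,80)),(pt(.03,.023,0),T(510,100)),(pt(-.03,.023,0),T(688,117)),(pt(.03,.023,.055),T(493,237)),(pt(-.03,.023,.055),T(660,265))]
def R(y):return np.array([[np.cos(y),-np.sin(y),0],[np.sin(y),np.cos(y),0],[0,0,1]])
def res(p,m,f):
    return np.concatenate([(proj(f,p[:3]+R(p[3])@a)-b).ravel() for a,b in m])
for nm,fn in(("both",lambda p:np.r_[res(p,ms,s),res(p,mt,t)]),("top",lambda p:np.r_[res(p,mt,t),300*(p[2]-.165)]),("scene",lambda p:np.r_[res(p,ms,s),300*(p[2]-.165)])):
    r=least_squares(fn,[.55,-.19,.165,-.1]);print(nm,r.x[:3].round(4),np.degrees(r.x[3]).round(2),r.fun.round(1).tolist())
print(tri(t,T(597,85),s,S(154,157)))
print(atz(t,T(597,85),.165),atz(s,S(154,157),.165))
# long edges in top: plate/rails
U=lambda x,y:(255+(x-399)/3.5-.5,158+y/3.5-.5)
for z,a,b in((.0,(526,47),(497,280)),(.17,(683,38),(634,290))):
    A,B=atz(t,U(*a),z),atz(t,U(*b),z);print(z,A,B,np.degrees(np.arctan2(*(A-B)[1::-1])))
```

```text
both [ 0.5475 -0.187   0.1674] -6.9 [0.3, 0.7, -0.0, -0.6, -0.7, 0.3, -0.8, 0.2, 0.4, -0.6, 0.3, 0.2, -0.8, -0.8, -0.8, -1.0, 0.9, 0.1, 0.4, 1.0, -0.4, 0.8, -0.1, 0.2]
top [ 0.5482 -0.1878  0.1648] -7.33 [0.4, 0.1, -0.6, -0.9, -0.7, -1.0, 1.1, -0.0, 0.4, 1.0, -0.5, 0.6, -0.1, 0.2, -0.1]
scene [ 0.5452 -0.1889  0.1647] -5.79 [0.6, 0.7, -0.0, -0.5, -0.6, 0.4, -0.3, 0.1, 0.3, -0.7, -0.1]
(array([ 0.54788641, -0.18633146,  0.1703946 ]), np.float64(0.3056058281308083))
[ 0.54843272 -0.1866263   0.165     ] [ 0.5446943  -0.19210967  0.165     ]
0.0 [ 0.57245088 -0.13841714  0.        ] [ 0.36590823 -0.11335588  0.        ] -6.918276231206779
0.17 [ 0.54852452 -0.24159039  0.17      ] [ 0.35340382 -0.20160355  0.17      ] -11.581488415561909
```

```bash
python3 -m crank '{"travel":[[1.7,4.3,1.4],[3.4,8.6,2.8],[5.1,12.9,4.2],[6.8,17.2,5.6],[8.5,21.5,7]],"turn":[[0,0,-2],[0,0,-4],[0,0,-6],[0,0,-8],[0,0,-8]],"gripper":[0.45,0.45,0.45,0.45,0.45]}' 60
python3 -m crank '{"travel":[[1.7,4.5,0],[3.4,9,0],[5.1,13.5,0],[6.8,18,0],[8.5,22.5,0]],"turn":[[0,0,0],[0,0,0],[0,0,0],[0,0,0],[0,0,0]],"gripper":[0.45,0.45,0.45,0.45,0.45]}'
python3 -m crank '{"travel":[[1.7,4.5,-1],[3.4,9,-2],[5.1,13.5,-3],[6.8,18,-4],[8.5,22.5,-5]],"turn":[[0,0,0],[0,0,0],[0,0,0],[0,0,0],[0,0,0]],"gripper":[0.45,0.45,0.45,0.45,0.45]}'
```

```text
clock: 0.6
position: [0.353, -0.3478, 0.3017]
tool_rot: [-3.141, 0.0, 0.302]
force: [1.1, -1.1, 0.6]
grip_width: 0.0474
finger_force: 0.0
clock: 1.1
position: [0.4379, -0.1228, 0.3013]
tool_rot: [3.141, -0.0, 0.303]
force: [1.5, -0.9, 0.0]
grip_width: 0.047
finger_force: 0.0
clock: 1.6
position: [0.523, 0.1021, 0.2507]
tool_rot: [3.142, 0.0, 0.303]
force: [0.1, -0.7, 0.4]
grip_width: 0.0466
finger_force: 0.0
```

```bash
python3 -m crank '{"travel":[[1,1.9,-4],[2,3.8,-8],[3,5.7,-12],[4,7.5,-16],[4,7.5,-16]],"turn":[[0,0,0],[0,0,0],[0,0,0],[0,0,0],[0,0,0]],"gripper":[0.45,0.45,0.45,0.45,0.45]}'
python3 - <<'E'
from h import *
from workcell import bot
s,t=bot.grab_frame("scene"),bot.grab_frame("top")
np.savez("s1.npz",**s);np.savez("t1.npz",**t)
crops("pics/c2.png",[(s,265,215),(t,155,140)],k=6,w=66,h=90)
E
```

```text
clock: 2.1
position: [0.5604, 0.1771, 0.0858]
tool_rot: [-3.14, 0.007, 0.306]
force: [-0.6, -0.3, -0.0]
grip_width: 0.0467
finger_force: 0.0
```

View pics/c2.png

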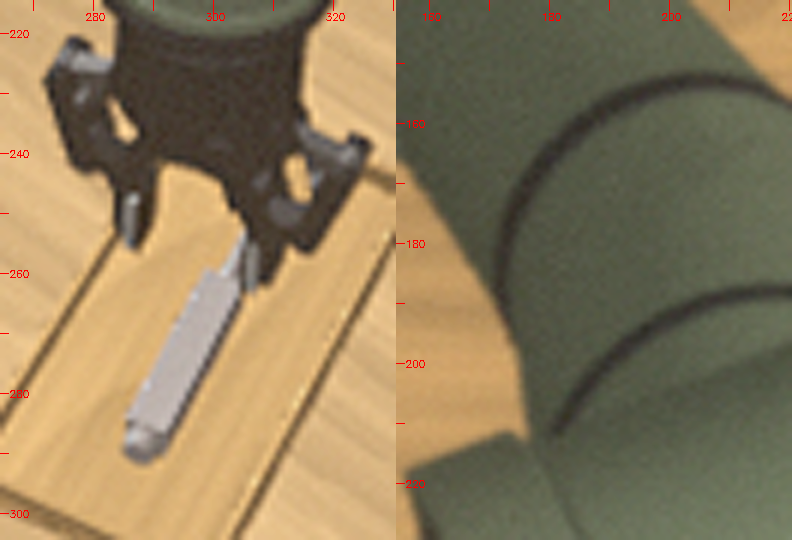

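```bash
python3 -m crank '{"travel":[[0,0,-2.5],[0,0,-5],[0,0,-7],[0,0,-7.7],[0,0,-7.7]],"turn":[[0,0,0],[0,0,0],[0,0,0],[0,0,0],[0,0,0]],"gripper":[0.45,0.45,0.45,0.45,0.45]}'
python3 - <<'E'
from h import *
s=load("s1")
print(proj(s,[[.5604,.1771,.0858],[.5626,.1776,.025],[.52,.164,.025],[.605,.191,.025]]).round(1))
E
```

```text
clock: 2.7
position: [0.5631, 0.1747, 0.0151]
tool_rot: [3.141, -0.0, 0.302]
force: [-0.8, -0.0, 0.5]
grip_width: 0.0473
finger_force: 0.0
[[296.9 258.3]
 [295.5 272.5]
 [301.8 260.2]
 [288.9 285.4]]
```

```bash
python3 -m crank '{"travel":[[0,0.1,-0.3],[0,0.2,-0.5],[0,0.2,-0.5],[0,0.2,-0.5],[0,0.2,-0.5]],"turn":[[0,0,0],[0,0,0],[0,0,0],[0,0,0],[0,0,0]],"gripper":[0.45,0.45,0.8,0.9,1]}' 100
python3 -m crank '{"travel":[[0,0,0],[0,0,0],[0,0,0],[0,0,0],[0,0,0]],"turn":[[0,0,0],[0,0,0],[0,0,0],[0,0,0],[0,0,0]],"gripper":[1,1,1,1,1]}'
```

```text
clock: 3.2
position: [0.563, 0.1773, 0.0101]
tool_rot: [3.141, -0.001, 0.303]
force: [-3.5, -1.1, 12.1]
grip_width: 0.0178
finger_force: 98.9
clock: 3.7
position: [0.563, 0.1773, 0.0101]
tool_rot: [3.141, -0.001, 0.303]
force: [-4.0, -1.2, 11.9]
grip_width: 0.0175
finger_force: 98.9
```

```bash
python3 -m crank '{"travel":[[0,0,1],[0,0,4],[0,0,8],[0,0,12],[0,0,16]],"turn":[[0,0,0],[0,0,0],[0,0,0],[0,0,0],[0,0,0]],"gripper":[1,1,1,1,1]}'
cat >> h.py <<'E'
from scipy.spatial.transform import Rotation as Ro
YAW=-7.
def aim(st,hole,out,yaw=YAW,tip=(-.105,0,-.005),pitch=-35.):
    """travel cm and turn deg to put the tip 'out' m outside hole along its line"""
    R0=Ro.from_euler("xyz",st["tool_rot"]);R1=Ro.from_euler("ZYX",[yaw,pitch,180],degrees=True)
    ax=Ro.from_euler("ZY",[yaw,-35],degrees=True).apply([1,0,0])
    tcp=np.array(hole)+out*ax-R1.apply(tip)
    return (tcp-st["position"])*100,(R1*R0.inv()).as_rotvec(degrees=True),tcp,ax
E
python3 - <<'E'
from h import *
from workcell import bot
st=bot.observe()
for v in aim(st,[.547,-.188,.165],.06):print(v.round(2))
print(st["grip_width"],np.round(st["force"],2),st["position"])
E
```

```text
clock: 4.2
position: [0.5623, 0.1771, 0.1714]
tool_rot: [-3.142, 0.0, 0.303]
force: [1.4, -0.1, -3.8]
grip_width: 0.0174
finger_force: 98.3
[ 12.17 -38.19   8.41]
[  3.19 -35.13 -23.61]
[ 0.68 -0.2   0.26]
[ 0.81 -0.1   0.57]
0.017449097518834906 [ 1.39 -0.1  -3.82] [0.56233851 0.17711147 0.17139511]
```

```bash
python3 -m crank '{"travel":[[1,-3,2.4],[2,-7,4.8],[3,-11,7.2],[4,-15,9.6],[5,-19,12]],"turn":[[0.3,-3.5,-2.4],[0.6,-7,-4.7],[1,-10.5,-7.1],[1.3,-14.1,-9.4],[1.6,-17.6,-11.8]],"gripper":[1,1,1,1,1]}'
python3 -m crank '{"travel":[[1.5,-4,-0.7],[3,-8,-1.4],[4.5,-12,-2.1],[6,-16,-2.8],[7.2,-19.2,-3.6]],"turn":[[0.3,-3.5,-2.4],[0.6,-7,-4.7],[1,-10.5,-7.1],[1.3,-14.1,-9.4],[1.6,-17.6,-11.8]],"gripper":[1,1,1,1,1]}'
python3 -m crank '{"travel":[[0,0,0],[0,0,0],[0,0,0],[0,0,0],[0,0,0]],"turn":[[0,0,0],[0,0,0],[0,0,0],[0,0,0],[0,0,0]],"gripper":[1,1,1,1,1]}'
python3 - <<'E'
from h import *
from workcell import bot
s,t=bot.grab_frame("scene"),bot.grab_frame("top")
np.savez("s2.npz",**s);np.savez("t2.npz",**t)
st=bot.observe()
for v in aim(st,[.547,-.188,.165],.06):print(v.round(2))
print(np.round(st["force"],2),st["position"],st["tool_rot"])
crops("pics/c3.png",[(s,165,130),(t,285,120)],k=6,w=66,h=90)
E
```

```text
clock: 4.7
position: [0.6124, -0.0145, 0.291]
tool_rot: [3.106, -0.309, 0.099]
force: [0.9, -0.1, -3.3]
grip_width: 0.0176
finger_force: 98.5
clock: 5.2
position: [0.6846, -0.2076, 0.2537]
tool_rot: [3.141, -0.615, -0.125]
force: [0.9, 0.2, -3.8]
grip_width: 0.0173
finger_force: 98.5
clock: 5.7
position: [0.685, -0.2038, 0.2539]
tool_rot: [-3.142, -0.613, -0.121]
force: [-0.0, 0.4, -3.3]
grip_width: 0.0177
finger_force: 98.7
[-0.09 -0.07  0.19]
[ 0.01  0.1  -0.05]
[ 0.68 -0.2   0.26]
[ 0.81 -0.1   0.57]
[ 0.54  0.46 -3.32] [ 0.68491751 -0.20412764  0.25361073] [-3.14149656 -0.61261493 -0.12136243]
```

View pics/c3.png

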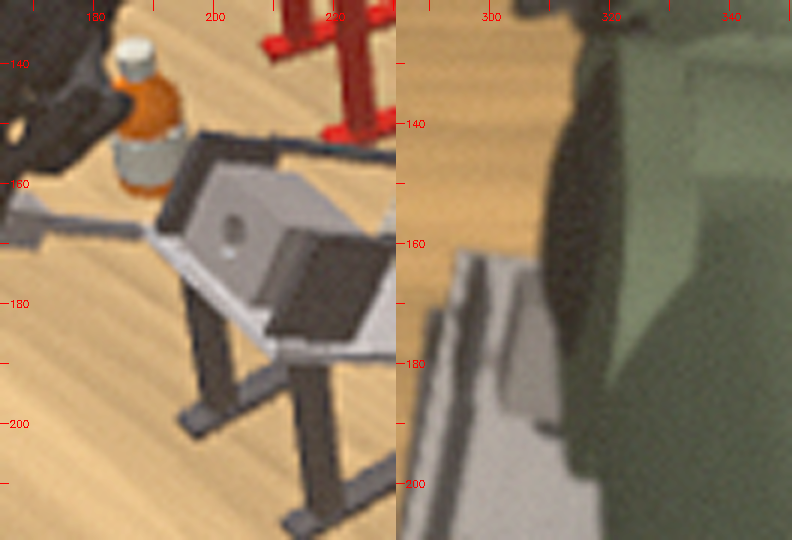

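Run:
```python
from h import *
s=load("s2")
st=dict(position=np.array([.6849,-.2041,.2536]),tool_rot=[-3.1415,-.6126,-.1214])
R=Ro.from_euler("xyz",st["tool_rot"])
tip=st["position"]+R.apply([-.105,0,-.005]);j=st["position"]+R.apply([-.045,0,-.005])
print("tip pred",tip.round(4),proj(s,[tip,j]).round(1))
h=np.array([.547,-.188,.165]);ax=aim(st,h,.06)[3]
print("hole pred",proj(s,[h,h+.06*ax]).round(1))
y=np.array([-ax[1],ax[0],0]);y/=np.hypot(*y[:2]);n=np.cross(ax,y)
print("px per mm: y",proj(s,h+.001*y)-proj(s,h),"n",proj(s,h+.001*n)-proj(s,h),"ax",proj(s,h+.001*ax)-proj(s,h),n)
print("rel",tip-h,"y",(tip-h)@y,"n",(tip-h)@n,"ax",(tip-h)@ax)
```

```text
tip pred [ 0.5968 -0.1933  0.1973] [[187.6 168. ]
 [170.4 166.5]]
hole pred [[203.6 168.7]
 [187.6 167.2]]
px per mm: y [[0.19808993 0.17822026]] n [[ 0.13530619 -0.29952106]] ax [[-0.25687925 -0.02366953]] [-0.56930108  0.06990138  0.81915204]
rel [ 0.04977203 -0.00534886  0.03231614] y 0.0007566939467917675 n -0.0022373335799900466 ax 0.05953670601832571
```

```bash
python3 -m crank '{"travel":[[-1,0,-0.5],[-2,0.1,-1.1],[-3,0.2,-1.8],[-3.8,0.3,-2.4],[-3.8,0.3,-2.4]],"turn":[[0,0,0],[0,0,0],[0,0,0],[0,0,0],[0,0,0]],"gripper":[1,1,1,1,1]}'
python3 - <<'E'
from h import *
from workcell import bot
s=bot.grab_frame("scene");np.savez("s3.npz",**s)
st=bot.observe();R=Ro.from_euler("xyz",st["tool_rot"])
tip=st["position"]+R.apply([-.105,0,-.005]);h=np.array([.547,-.188,.165]);ax=aim(st,h,.06)[3]
y=np.array([-ax[1],ax[0],0]);y/=np.hypot(*y[:2]);n=np.cross(ax,y)
print("y,n,ax",[round(float((tip-h)@v)*1000,1) for v in(y,n,ax)],"px",proj(s,[tip,h,h+ax*((tip-h)@ax)]).round(1))
crops("pics/c4.png",[(s,180,145)],k=14,w=50,h=40)
E
```

```text
clock: 6.3
position: [0.6448, -0.2015, 0.228]
tool_rot: [-3.141, -0.61, -0.122]
force: [-0.1, -0.4, -3.8]
grip_width: 0.0178
finger_force: 98.8
y,n,ax [-1.6, -0.0, 12.3] px [[200.1 168.1]
 [203.6 168.7]
 [200.4 168.4]]
```

View pics/c4.png

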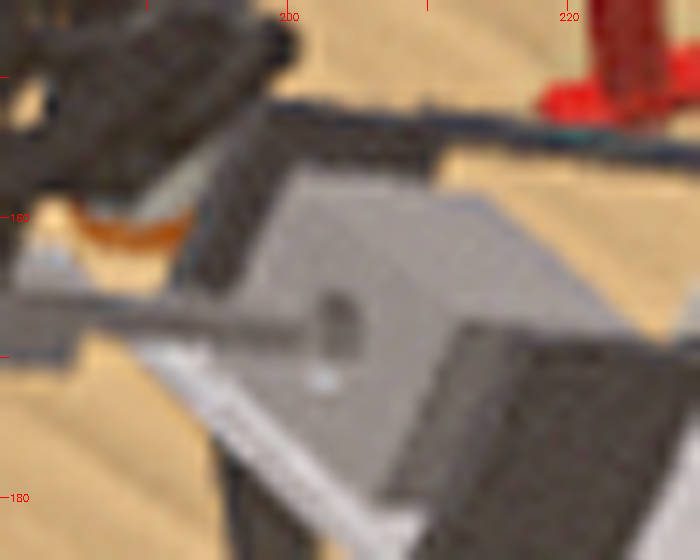

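```bash
python3 -m crank '{"travel":[[-0.4,0.07,-0.2],[-0.8,0.13,-0.5],[-0.9,0.14,-0.58],[-1.0,0.15,-0.65],[-1.08,0.16,-0.71]],"turn":[[0,0,0],[0,0,0],[0,0,0],[0,0,0],[0,0,0]],"gripper":[1,1,1,1,1]}'
cat > w.py <<'E'
from h import *
from workcell import bot
st=bot.observe();R=Ro.from_euler("xyz",st["tool_rot"])
tip=st["position"]+R.apply([-.105,0,-.005]);h=np.array([.547,-.188,.165]);ax=aim(st,h,.06)[3]
y=np.array([-ax[1],ax[0],0]);y/=np.hypot(*y[:2]);n=np.cross(ax,y);F=np.array(st["force"])
print("tip y,n,ax mm",[round(float((tip-h)@v)*1000,1) for v in(y,n,ax)],"F y,n,ax",[round(float(F@v),1) for v in(y,n,ax)],"rot deg",np.degrees(st["tool_rot"]).round(2),"mom",np.round(st["moment"],2))
E
python3 w.py
```

```text
clock: 6.85
position: [0.6358, -0.2002, 0.2222]
tool_rot: [-3.141, -0.612, -0.122]
force: [-0.5, 0.0, -2.8]
grip_width: 0.0171
finger_force: 98.8
tip y,n,ax mm [-1.2, 0.3, 1.2] F y,n,ax [-0.0, -2.0, -2.0] rot deg [-179.99  -35.08   -7.02] mom [ 0.1   0.99 -0.02]
```

Advance 5 mm further, gently.

```bash
python3 -m crank '{"travel":[[-0.08,0.01,-0.06],[-0.16,0.02,-0.11],[-0.24,0.03,-0.17],[-0.33,0.04,-0.23],[-0.41,0.05,-0.29]],"turn":[[0,0,0],[0,0,0],[0,0,0],[0,0,0],[0,0,0]],"gripper":[1,1,1,1,1]}'; python3 w.py
```

```text
clock: 7.35
position: [0.6318, -0.1996, 0.2192]
tool_rot: [-3.141, -0.612, -0.122]
force: [-0.3, 0.5, -3.1]
grip_width: 0.0176
finger_force: 98.8
tip y,n,ax mm [-1.2, 0.2, -3.8] F y,n,ax [0.4, -2.3, -2.1] rot deg [-179.99  -35.09   -7.  ] mom [0.13 1.04 0.03]
```

```bash
python3 -m crank '{"travel":[[-0.08,0.01,-0.06],[-0.16,0.02,-0.11],[-0.24,0.03,-0.17],[-0.33,0.04,-0.23],[-0.41,0.05,-0.29]],"turn":[[0,0,0],[0,0,0],[0,0,0],[0,0,0],[0,0,0]],"gripper":[1,1,1,1,1]}'; python3 w.py
```

```text
clock: 7.85
position: [0.6277, -0.1991, 0.2164]
tool_rot: [-3.141, -0.612, -0.122]
force: [-0.8, 0.2, -3.4]
grip_width: 0.0175
finger_force: 98.8
tip y,n,ax mm [-1.2, 0.2, -8.8] F y,n,ax [0.1, -2.3, -2.7] rot deg [-179.99  -35.09   -7.  ] mom [0.12 1.05 0.05]
```

```bash
python3 -m crank '{"travel":[[-0.24,0.03,-0.17],[-0.49,0.06,-0.34],[-0.73,0.09,-0.52],[-0.98,0.12,-0.69],[-1.22,0.15,-0.86]],"turn":[[0,0,0],[0,0,0],[0,0,0],[0,0,0],[0,0,0]],"gripper":[1,1,1,1,1]}' 120; python3 w.py
```

```text
clock: 8.35
position: [0.6172, -0.1976, 0.2094]
tool_rot: [-3.141, -0.616, -0.122]
force: [8.2, -2.0, 3.3]
grip_width: 0.0169
finger_force: 122.5
tip y,n,ax mm [-1.0, 0.2, -21.5] F y,n,ax [-1.0, -2.1, 8.8] rot deg [-179.97  -35.31   -6.97] mom [-0.33 -1.12 -0.05]
```

```bash
python3 -m crank '{"travel":[[-0.24,0.03,-0.17],[-0.49,0.06,-0.34],[-0.73,0.09,-0.52],[-0.98,0.12,-0.69],[-1.22,0.15,-0.86]],"turn":[[0,0,0],[0,0,0],[0,0,0],[0,0,0],[0,0,0]],"gripper":[1,1,1,1,1]}'; python3 w.py
```

```text
clock: 8.85
position: [0.6063, -0.1974, 0.205]
tool_rot: [-3.138, -0.608, -0.121]
force: [12.6, 0.6, -2.6]
grip_width: 0.0168
finger_force: 121.8
tip y,n,ax mm [-2.3, 3.6, -32.9] F y,n,ax [2.1, -9.3, 8.7] rot deg [-179.8   -34.82   -6.91] mom [ 0.42 -1.69  0.13]
```

```bash
python3 -c "
from workcell import bot;import numpy as np
s=bot.observe();print(np.round(s['qpos'],3),np.round(s['qd'],3),np.round(s['joint_efforts'],1))"; python3 w.py
```

```text
[ 0.722  0.434 -0.575  2.091  1.144  0.161 -2.52 ] [ 0.056 -0.005 -0.046  0.035  0.019 -0.     0.001] [  1.8 -71.7  -4.6 -24.2   0.3  -0.9   0.3]
tip y,n,ax mm [-2.3, 3.6, -32.9] F y,n,ax [2.1, -9.3, 8.7] rot deg [-179.8   -34.82   -6.91] mom [ 0.42 -1.69  0.13]
```

```bash
cat > fk.py <<'E'
import numpy as np,itertools
from h import Ro
from scipy.optimize import least_squares
D=[([1.058,.5215,-.036,1.6,.021,1.021,-.113],[.268,-.5645,.231],[-3.1405,0,.443]),
   ([.722,.434,-.575,2.091,1.144,.161,-2.52],[.6063,-.1974,.205],[-3.138,-.608,-.121])]
AX=["z","y","z","y","z","y","z"]
def frames(q,sg):
    R=[Ro.identity()]
    for a,x,s in zip(AX,q,sg):R.append(R[-1]*Ro.from_euler(a,s*x))
    return R
LO=np.array([-2.91,-.3,-1.5,.17,-1.26,.16,-2.52]);HI=np.array([2.91,2.13,1.42,2.43,4.41,1.93,2.52])
def fk(q,sg,L,tool):
    R=frames(q,sg);p=np.array([0,0,L[0]])+R[2].apply([L[4],0,L[1]])+R[4].apply([-L[4],0,L[2]])+R[6].apply([L[5] if len(L)>5 else 0,0,L[3]])
    return p,R[7]*tool
E
python3 - <<'E'
from fk import *
res=[]
for sg in itertools.product([1,-1],repeat=4):
    s=[sg[0],1,sg[1],1,sg[2],1,sg[3]]
    T=[frames(q,s)[7].inv()*Ro.from_euler("xyz",e) for q,_,e in D]
    err=(T[0].inv()*T[1]).magnitude();res.append((err,s,T[0]))
res.sort(key=lambda r:r[0])
for e,s,T in res[:4]:
    r=least_squares(lambda L:np.concatenate([fk(q,s,np.r_[L,0],T)[0]-p for q,p,_ in D]),[.3,.4,.4,.2])
    print(round(e,3),s,T.as_euler("xyz",degrees=True).round(1),r.x.round(4),r.fun.round(4))
E
```

```text
0.002 [-1, 1, -1, 1, -1, 1, -1] [ 0.   0.  89.9] [0.0898 0.6891 0.334  0.2958] [ 0.0504  0.0236 -0.0142 -0.0039  0.0051  0.0142]
1.09 [1, 1, 1, 1, 1, 1, 1] [ 1.000e-01  0.000e+00 -1.407e+02] [ 2.7383 -1.2235  0.3452  1.3329] [-0.4123  0.2828 -0.067  -0.0125 -0.0746  0.067 ]
1.106 [-1, 1, 1, 1, -1, 1, -1] [ 0.1  2.1 86.4] [-1.6602  1.7178 -0.2337 -0.2332] [ 0.069   0.0001 -0.0464 -0.0394  0.0224  0.0464]
1.142 [1, 1, -1, 1, -1, 1, -1] [ 1.000e-01  0.000e+00 -1.488e+02] [-1.747   1.573  -1.2549  0.2567] [-0.3686  0.2938 -0.2145 -0.1088 -0.0423  0.2145]
```

```bash
cat > log.py <<'E'
import json
from workcell import bot
s=bot.observe();json.dump([list(map(float,s[k])) for k in("qpos","position","tool_rot")],open("q.log","a"));open("q.log","a").write("\n")
print([round(float(x),3) for x in s["qpos"]])
E
python3 log.py
python3 -m crank '{"travel":[[0.32,-0.04,0.23],[0.65,-0.08,0.46],[0.98,-0.12,0.69],[1.3,-0.16,0.92],[1.63,-0.2,1.15]],"turn":[[0,0,0],[0,0,0],[0,0,0],[0,0,0],[0,0,0]],"gripper":[1,1,1,1,1]}'; python3 w.py;python3 log.py
python3 -m crank '{"travel":[[0.32,-0.04,0.23],[0.65,-0.08,0.46],[0.98,-0.12,0.69],[1.3,-0.16,0.92],[1.63,-0.2,1.15]],"turn":[[0,0,0],[0,0,0],[0,0,0],[0,0,0],[0,0,0]],"gripper":[1,1,1,1,1]}'; python3 w.py;python3 log.py
```

```text
[0.722, 0.434, -0.575, 2.091, 1.144, 0.161, -2.52]
clock: 9.35
position: [0.6211, -0.2, 0.2151]
tool_rot: [-3.139, -0.604, -0.122]
force: [0.0, 2.4, -8.9]
grip_width: 0.0165
finger_force: 121.9
tip y,n,ax mm [-2.9, 3.7, -14.8] F y,n,ax [2.4, -7.1, -5.3] rot deg [-179.83  -34.62   -6.97] mom [0.8  1.17 0.08]
[0.784, 0.456, -0.669, 2.041, 1.05, 0.229, -2.413]
clock: 9.85
position: [0.6376, -0.2024, 0.2271]
tool_rot: [-3.14, -0.605, -0.121]
force: [-0.9, -0.1, -2.6]
grip_width: 0.0166
finger_force: 122.5
tip y,n,ax mm [-3.4, 3.9, 5.7] F y,n,ax [-0.2, -1.6, -2.2] rot deg [-179.89  -34.66   -6.95] mom [0.13 0.98 0.03]
[0.819, 0.475, -0.731, 1.99, 0.99, 0.287, -2.341]
```

```bash
python3 -m crank '{"travel":[[1,-0.1,0.7],[2,-0.2,1.4],[3,-0.4,2.1],[4,-0.5,2.8],[4,-0.5,2.8]],"turn":[[0,0,0],[0,0,0],[0,0,0],[0.3,3,0],[0.7,6,0]],"gripper":[1,1,1,1,1]}';python3 log.py
python3 -m crank '{"travel":[[0,0,0.5],[0,1,1],[0,2,1.5],[0,3,2],[0,4,3]],"turn":[[0.3,3,0],[0.7,6,0],[1,9,0],[1.4,12,0],[1.8,15,0]],"gripper":[1,1,1,1,1]}';python3 log.py
python3 -m crank '{"travel":[[0,1,1],[0,2,2],[0,3,3],[0,4,3],[0,5,3]],"turn":[[0.3,3,0],[0.7,6,0],[1,9,0],[1.4,12,0],[1.7,14,0]],"gripper":[1,1,1,1,1]}';python3 log.py
python3 - <<'E'
from fk import *
import json
E=[json.loads(l) for l in open("q.log")]+[[*D[0]]]
s=[-1,1,-1,1,-1,1,-1];T=Ro.from_euler("z",90,degrees=True)
for q,p,e in E:print(np.degrees((( frames(q,s)[7]*T).inv()*Ro.from_euler("xyz",e)).magnitude()).round(2),end=" ")
# params: base z, R1:(y), R2:(x,z), R4:(x,y,z), R6:(x,y,z)
def f(P,q):
    R=frames(q,s)
    return np.array([0,0,P[0]])+R[2].apply([P[1],P[2],P[3]])+R[4].apply([P[4],P[5],P[6]])+R[6].apply([P[7],P[8],P[9]])
def g(P):return np.concatenate([f(P,q)-p for q,p,_ in E]+[.02*(P-P0)])
P0=np.array([.3,0,0,.4,0,0,.35,0,0,.3])
r=least_squares(g,P0);print(r.x.round(4),"\n",(r.fun[:-10]*1000).round(1).reshape(-1,3).tolist())
E
```

```text
clock: 10.35
position: [0.6783, -0.2072, 0.2561]
tool_rot: [-3.139, -0.499, -0.121]
force: [-0.2, -0.3, -3.4]
grip_width: 0.0169
finger_force: 122.4
[0.874, 0.567, -0.904, 1.77, 0.784, 0.598, -2.097]
clock: 10.85
position: [0.6771, -0.167, 0.2847]
tool_rot: [-3.14, -0.233, -0.121]
force: [0.5, -1.2, -4.0]
grip_width: 0.0168
finger_force: 122.4
[0.757, 0.628, -0.949, 1.522, 0.622, 1.048, -1.994]
clock: 11.35
position: [0.6777, -0.1167, 0.3151]
tool_rot: [-3.14, 0.012, -0.121]
force: [-0.1, -0.2, -4.6]
grip_width: 0.0169
finger_force: 122.4
[0.58, 0.708, -0.922, 1.262, 0.544, 1.437, -1.985]
0.0 0.0 0.0 0.0 0.0 0.0 0.07 [ 3.213e-01  3.200e-03 -1.970e-02  5.243e-01 -1.100e-03 -3.750e-02
  4.199e-01 -3.000e-04 -1.500e-03  3.238e-01] 
 [[0.3, 0.2, 0.0], [0.1, 0.0, -0.0], [-0.0, -0.1, -0.1], [-0.4, -0.1, -0.1], [-0.1, 0.0, 0.0], [0.1, 0.2, -0.1], [-0.1, -0.1, 0.2]]
```

```bash
cat >> fk.py <<'E'
SG=[-1,1,-1,1,-1,1,-1];TT=Ro.from_euler("z",90,degrees=True)
PP=[.3213,.0032,-.0197,.5243,-.0011,-.0375,.4199,-.0003,-.0015,.3238]
def FK(q,P=PP):
    R=frames(q,SG)
    return np.array([0,0,P[0]])+R[2].apply(P[1:4])+R[4].apply(P[4:7])+R[6].apply(P[7:10]),R[7]*TT
def err(q,p,R):
    a,b=FK(q);return np.r_[p-a,(R*b.inv()).as_rotvec()]
def jac(q):
    p,R=FK(q);J=np.zeros((6,7))
    for i in range(7):
        d=q.copy();d[i]+=1e-5;J[:,i]=err(q,*FK(d))/1e-5
    return J
def follow(q,p1,R1,n=20,clip=True):
    "straight-line pseudo-inverse tracking"
    q=np.array(q,float);p0,R0=FK(q);w=(R1*R0.inv()).as_rotvec()
    for k in range(1,n+1):
        for _ in range(3):
            J=jac(q);e=err(q,p0+(p1-p0)*k/n,Ro.from_rotvec(w*k/n)*R0)
            q=q+J.T@np.linalg.solve(J@J.T+1e-6*np.eye(6),e)
            if clip:q=np.clip(q,LO,HI)
    return q,err(q,p1,R1)
def best(p,R,tries=30,seed=0):
    rng=np.random.default_rng(seed);b=(-9,None)
    m=(LO+HI)/2;h=(HI-LO)/2
    for _ in range(tries):
        q0=rng.uniform(LO+.05,HI-.05)
        r=least_squares(lambda q:np.r_[100*err(q,p,R),.05*((q-m)/h)**3],q0,bounds=(LO,HI),max_nfev=80)
        if np.linalg.norm(err(r.x,p,R))<2e-3:
            mg=np.min(np.r_[r.x-LO,HI-r.x])
            if mg>b[0]:b=(mg,r.x)
    return b
E
cat > opt.py <<'E'
from fk import *
h=np.array([.547,-.188,.165])
def goal(depth,roll=0,half=0,alpha=0,tip=(-.105,0,-.005)):
    "TCP pose; alpha: grasp pitched so tool leans less outward by alpha deg; half: tool yawed 180"
    Rp=Ro.from_euler("ZYX",[-7,-35,roll],degrees=True)         # punch frame
    ax=Rp.apply([1,0,0])
    G=Ro.from_euler("YX",[alpha,180],degrees=True)*Ro.from_euler("z",180*half,degrees=True)
    off=Rp.apply([.105,0,0])+ (Rp*Ro.from_euler("y",alpha,degrees=True)).apply([0,0,-.005])
    return h-depth*ax+off,Rp*G
E
python3 - <<'E'
from opt import *
import json
E=[json.loads(l) for l in open("q.log")]
for i in range(1,5):
    q,_=follow(E[i][0],np.array(E[i+1][1]),Ro.from_euler("xyz",E[i+1][2]));print("sim-act",(q-E[i+1][0]).round(3))
q,_=follow([1.058,.5215,-.036,1.6,.021,1.021,-.113],np.array([.5623,.1771,.30]),Ro.from_euler("xyz",[3.1416,0,.303]));print(q.round(2))
for half,roll,al in((0,0,0),(0,20,0),(0,-20,0),(0,40,0),(0,-40,0),(1,0,0),(1,20,0),(1,-20,0),(0,0,20),(1,0,20),(0,0,35),(1,0,35)):
    b=best(*goal(.048,roll,half,al),tries=12);print(half,roll,al,round(b[0],2),None if b[1] is None else b[1].round(2))
E
```

```text
sim-act [ 0. -0. -0. -0. -0.  0.  0.]
sim-act [-0.002 -0.001  0.003 -0.001 -0.003 -0.001  0.002]
sim-act [-0.    -0.     0.001  0.    -0.001 -0.     0.   ]
sim-act [ 0. -0.  0.  0. -0. -0.  0.]
[-0.16  0.42 -0.35  1.6   0.15  1.15 -1.81]
0 0 0 -9 None
0 20 0 0.2 [ 0.86  0.52 -0.49  2.01 -0.96  0.36 -0.24]
0 -20 0 0.0 [-0.74  0.74  1.1   2.19  4.41  0.25  0.03]
0 40 0 0.45 [ 1.25  0.84 -0.95  1.82 -0.4   0.61 -0.58]
0 -40 0 -9 None
1 0 0 0.32 [ 1.12  0.64 -1.15  2.11  1.53  0.5   0.36]
1 20 0 0.2 [ 1.33  0.82 -1.24  1.99  0.75  0.36  1.34]
1 -20 0 0.3 [ 0.89  0.7  -1.19  2.13  1.69  1.04  0.04]
0 0 20 0.49 [ 0.71  0.52 -0.65  1.85  0.49  0.65 -1.89]
1 0 20 0.54 [ 0.81  0.56 -0.8   1.84  0.62  0.7   1.15]
0 0 35 0.8 [ 0.52  0.59 -0.45  1.63  0.29  0.99 -1.72]
1 0 35 0.81 [ 0.59  0.61 -0.55  1.62  0.36  1.01  1.37]
```

Run:
```python
from opt import *
from workcell import bot
st=bot.observe();q0=np.array(st["qpos"]);print(FK(q0)[0],st["position"])
down=lambda p,y:(np.array(p),Ro.from_euler("ZX",[y,180],degrees=True))
for roll in(15,20,25,30,35,40):
    q=q0;out=[]
    for g in (goal(-.06,roll),goal(-.015,roll),goal(.02,roll),goal(.049,roll),goal(-.06,roll),down([.62,-.02,.3],5),down([.563,.1773,.2],17.4),down([.563,.1773,.01],17.4)):
        q,e=follow(q,*g);out.append((round(float(np.min(np.r_[q-LO,HI-q])),2),round(float(np.linalg.norm(e[:3])*1000),1)))
        if len(out)in(4,8):out.append(q.round(2).tolist())
    print(roll,out)
```

```text
[ 0.67786754 -0.11650664  0.31502556] [ 0.67771973 -0.1166819   0.31512212]
15 [(0.31, 0.0), (0.22, 0.0), (0.14, 0.0), (0.08, 0.0), [1.2, 0.66, -1.05, 2.04, 0.66, 0.24, -1.8], (0.31, 0.0), (0.49, 0.0), (0.31, 0.0), [0.26, 0.69, -1.02, 1.69, 0.64, 1.13, -2.21], (0.12, 0.0)]
20 [(0.3, 0.0), (0.27, 0.0), (0.21, 0.0), (0.15, 0.0), [1.29, 0.77, -1.16, 2.0, 0.58, 0.31, -1.65], (0.3, 0.0), (0.49, 0.0), (0.31, 0.0), [0.26, 0.69, -1.01, 1.7, 0.64, 1.13, -2.21], (0.12, 0.0)]
25 [(0.24, 0.0), (0.24, 0.0), (0.25, 0.0), (0.23, 0.0), [1.36, 0.86, -1.24, 1.96, 0.52, 0.39, -1.53], (0.24, 0.0), (0.5, 0.0), (0.31, 0.0), [0.25, 0.69, -1.01, 1.7, 0.64, 1.13, -2.21], (0.12, 0.0)]
30 [(0.19, 0.0), (0.19, 0.0), (0.2, 0.0), (0.2, 0.0), [1.4, 0.96, -1.3, 1.91, 0.47, 0.47, -1.42], (0.19, 0.0), (0.5, 0.0), (0.31, 0.0), [0.25, 0.69, -1.01, 1.7, 0.64, 1.12, -2.21], (0.12, 0.0)]
35 [(0.15, 0.0), (0.15, 0.0), (0.15, 0.0), (0.16, 0.0), [1.42, 1.04, -1.34, 1.87, 0.42, 0.55, -1.33], (0.15, 0.0), (0.5, 0.0), (0.31, 0.0), [0.25, 0.69, -1.01, 1.7, 0.64, 1.12, -2.21], (0.13, 0.0)]
40 [(0.12, 0.0), (0.12, 0.0), (0.12, 0.0), (0.13, 0.0), [1.43, 1.12, -1.37, 1.82, 0.37, 0.64, -1.25], (0.12, 0.0), (0.5, 0.0), (0.31, 0.0), [0.25, 0.69, -1.0, 1.7, 0.63, 1.12, -2.21], (0.13, 0.0)]
```

Run:
```python
import re
t=open("opt.py").read().replace("h=np.array([.547,-.188,.165])","h=np.array([.5469,-.189,.1652])")
t+='''
def step(g):
    from workcell import bot
    st=bot.observe();R0=Ro.from_euler("xyz",st["tool_rot"])
    print("travel cm",((g[0]-st["position"])*100).round(2),"turn",(g[1]*R0.inv()).as_rotvec(degrees=True).round(2),"F",np.round(st["force"],1))
def tiprel(tip=(-.105,0,-.005)):
    from workcell import bot
    st=bot.observe();R=Ro.from_euler("xyz",st["tool_rot"]);tp=np.array(st["position"])+R.apply(tip)-h
    B=Ro.from_euler("ZY",[-7,-35],degrees=True);F=np.array(st["force"])
    print("tip ax,y,n mm",(B.inv().apply(tp)*1000).round(1),"F ax,y,n",B.inv().apply(F).round(1),"axis err deg",B.inv().apply(R.apply([1,0,0]))[1:].round(4)*57.3)
'''
open("opt.py","w").write(t)
from opt import *
step(goal(-.06,25))
```

```text
travel cm [ 0.62 -8.7  -5.9 ] turn [ 19.72 -37.79   7.39] F [-0.1 -0.2 -4.6]
```

```bash
python3 -m crank '{"travel":[[0.1,-1,0],[0.2,-2,0],[0.3,-3,-0.5],[0.3,-4,-1],[0.3,-4.5,-2]],"turn":[[2,-3.8,0.7],[4,-7.6,1.5],[6,-11.4,2.2],[8,-15.2,2.9],[9.9,-18.9,3.7]],"gripper":[1,1,1,1,1]}'
python3 -m crank '{"travel":[[0.1,-1,-1],[0.2,-2,-2],[0.3,-3,-3],[0.3,-4.2,-3.9],[0.3,-4.2,-3.9]],"turn":[[2.5,-4.7,0.9],[5,-9.5,1.8],[7.5,-14.2,2.8],[9.9,-18.9,3.7],[9.9,-18.9,3.7]],"gripper":[1,1,1,1,1]}'
python3 -c "
from opt import *
step(goal(-.015,25));tiprel()"
```

```text
clock: 11.85
position: [0.6806, -0.1636, 0.2955]
tool_rot: [-2.932, -0.305, -0.087]
force: [0.7, 0.1, -4.9]
grip_width: 0.0168
finger_force: 122.4
clock: 12.35
position: [0.6811, -0.2092, 0.2516]
tool_rot: [-2.7, -0.61, -0.131]
force: [-0.8, -1.4, -3.7]
grip_width: 0.0171
finger_force: 122.5
travel cm [-3.38  1.   -2.13] turn [-0.24 -0.03  0.34] F [-0.8 -1.4 -3.7]
tip ax,y,n mm [55.7 -5.1 -2.4] F ax,y,n [-2.6 -1.4 -2.7] axis err deg [-0.41256 -0.06303]
```

Not yet settled; move to 15 mm out and look.

```bash
python3 -m crank '{"travel":[[-1,0.1,-0.7],[-2,0.3,-1.3],[-3.2,0.5,-2.0],[-3.4,0.7,-2.2],[-3.4,0.7,-2.2]],"turn":[[0,0,0],[0,0,0],[0,0,0],[0,0,0],[0,0,0]],"gripper":[1,1,1,1,1]}'
python3 - <<'E'
from opt import *
from h import *
from workcell import bot
step(goal(-.012,25));tiprel()
s=bot.grab_frame("scene");np.savez("s4.npz",**s)
st=bot.observe();tp=np.array(st["position"])+Ro.from_euler("xyz",st["tool_rot"]).apply([[-.105,0,-.005],[-.045,0,-.005]])
print(proj(s,tp).round(1))
crops("pics/c5.png",[(s,170,145)],k=12,w=60,h=42)
E
```

```text
clock: 12.85
position: [0.649, -0.1963, 0.2338]
tool_rot: [-2.705, -0.612, -0.121]
force: [0.2, -0.1, -4.3]
grip_width: 0.0169
finger_force: 122.6
travel cm [-0.42 -0.26 -0.52] turn [ 0.02  0.06 -0.05] F [ 0.2 -0.1 -4.3]
tip ax,y,n mm [18.1  3.   2. ] F ax,y,n [-2.2 -0.1 -3.6] axis err deg [0.05157 0.0573 ]
[[199.4 168. ]
 [183.1 166.4]]
```

View pics/c5.png

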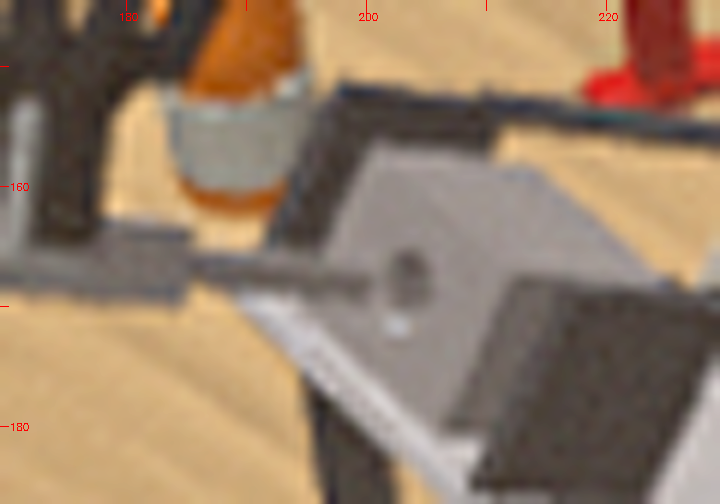

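```bash
python3 -m crank '{"travel":[[-0.2,-0.15,-0.3],[-0.42,-0.26,-0.52],[-0.8,-0.21,-0.8],[-1.15,-0.17,-1.04],[-1.15,-0.17,-1.04]],"turn":[[0,0,0],[0,0,0],[0,0,0],[0,0,0],[0,0,0]],"gripper":[1,1,1,1,1]}'
python3 -c "
from opt import *
step(goal(.008,25));tiprel()"
```

```text
clock: 13.4
position: [0.6371, -0.1986, 0.2226]
tool_rot: [-2.704, -0.611, -0.123]
force: [0.5, 0.3, -3.3]
grip_width: 0.0169
finger_force: 122.6
travel cm [-0.85  0.17 -0.55] turn [-0.06  0.03  0.  ] F [ 0.5  0.3 -3.3]
tip ax,y,n mm [ 2.2 -0.6 -0.5] F ax,y,n [-1.6  0.4 -3. ] axis err deg [-0.04011  0.02292]
```

```bash
python3 -m crank '{"travel":[[-0.16,0.03,-0.1],[-0.32,0.06,-0.2],[-0.48,0.09,-0.3],[-0.66,0.13,-0.42],[-0.85,0.17,-0.55]],"turn":[[0,0,0],[0,0,0],[0,0,0],[0,0,0],[0,0,0]],"gripper":[1,1,1,1,1]}'
python3 -c "
from opt import *
step(goal(.020,25));tiprel()"
```

```text
clock: 13.9
position: [0.629, -0.1969, 0.2175]
tool_rot: [-2.704, -0.612, -0.123]
force: [-0.4, -0.4, -2.9]
grip_width: 0.0169
finger_force: 122.6
travel cm [-1.02  0.12 -0.73] turn [-0.05  0.07  0.  ] F [-0.4 -0.4 -2.9]
tip ax,y,n mm [-7.4  0.1 -0. ] F ax,y,n [-1.9 -0.4 -2.2] axis err deg [-0.03438  0.06303]
```

```bash
python3 -m crank '{"travel":[[-0.24,0.03,-0.17],[-0.49,0.06,-0.34],[-0.73,0.09,-0.52],[-0.98,0.12,-0.69],[-1.22,0.15,-0.86]],"turn":[[0,0,0],[0,0,0],[0,0,0],[0,0,0],[0,0,0]],"gripper":[1,1,1,1,1]}'
python3 -c "
from opt import *
step(goal(.040,25));tiprel()"
python3 -m crank '{"travel":[[-0.2,0.03,-0.14],[-0.4,0.05,-0.29],[-0.6,0.07,-0.43],[-0.81,0.1,-0.57],[-0.81,0.1,-0.57]],"turn":[[0,0,0],[0,0,0],[0,0,0],[0,0,0],[0,0,0]],"gripper":[1,1,1,1,1]}'
python3 -c "
from opt import *
step(goal(.042,25));tiprel()"; python3 log.py
```

```text
clock: 14.4
position: [0.6168, -0.1954, 0.2089]
tool_rot: [-2.704, -0.612, -0.123]
force: [1.2, 1.0, -4.2]
grip_width: 0.0168
finger_force: 122.6
travel cm [-1.42  0.17 -1.01] turn [-0.05  0.07  0.01] F [ 1.2  1.  -4.2]
tip ax,y,n mm [-22.5   0.1  -0. ] F ax,y,n [-1.6  1.1 -4. ] axis err deg [-0.04011  0.06303]
clock: 14.9
position: [0.6086, -0.1944, 0.2031]
tool_rot: [-2.704, -0.612, -0.123]
force: [0.4, -0.1, -3.5]
grip_width: 0.0166
finger_force: 122.6
travel cm [-0.76  0.09 -0.54] turn [-0.06  0.05  0.01] F [ 0.4 -0.1 -3.5]
tip ax,y,n mm [-32.6   0.1  -0. ] F ax,y,n [-1.7 -0.1 -3.1] axis err deg [-0.04584  0.04584]
[1.341, 0.864, -1.241, 1.921, 0.5, 0.417, -1.513]
```

```bash
python3 -m crank '{"travel":[[-0.16,0.02,-0.11],[-0.33,0.04,-0.23],[-0.49,0.06,-0.34],[-0.65,0.08,-0.46],[-0.81,0.1,-0.57]],"turn":[[0,0,0],[0,0,0],[0,0,0],[0,0,0],[0,0,0]],"gripper":[1,1,1,1,1]}'
python3 -c "
from opt import *
tiprel()"; python3 log.py
```

```text
clock: 15.4
position: [0.6024, -0.1938, 0.1992]
tool_rot: [-2.704, -0.616, -0.124]
force: [7.1, -0.6, 2.0]
grip_width: 0.0166
finger_force: 122.5
tip ax,y,n mm [-39.9   0.1  -0.1] F ax,y,n [ 6.9  0.2 -2.5] axis err deg [-0.10314  0.29796]
[1.351, 0.864, -1.239, 1.941, 0.505, 0.398, -1.512]
```

```bash
python3 -m crank '{"travel":[[-0.08,0.01,-0.06],[-0.16,0.02,-0.11],[-0.24,0.03,-0.17],[-0.33,0.04,-0.23],[-0.41,0.05,-0.29]],"turn":[[0,0,0],[0,0,0],[0,0,0],[0,0,0],[0,0,0]],"gripper":[1,1,1,1,1]}'
python3 -c "
from opt import *
tiprel()"
python3 -m crank '{"travel":[[-0.08,0.01,-0.06],[-0.16,0.02,-0.11],[-0.24,0.03,-0.17],[-0.24,0.03,-0.17],[-0.24,0.03,-0.17]],"turn":[[0,0,0],[0,0,0],[0,0,0],[0,0,0],[0,0,0]],"gripper":[1,1,1,1,1]}'
python3 -c "
from opt import *
tiprel()"
```

```text
clock: 15.9
position: [0.5982, -0.1932, 0.1962]
tool_rot: [-2.704, -0.616, -0.124]
force: [8.2, 0.1, 2.5]
grip_width: 0.0169
finger_force: 122.5
tip ax,y,n mm [-45.1   0.1  -0.1] F ax,y,n [ 8.1  1.1 -2.6] axis err deg [-0.09741  0.28077]
clock: 16.4
position: [0.5975, -0.1933, 0.196]
tool_rot: [-2.703, -0.62, -0.126]
force: [15.0, -1.7, 7.4]
grip_width: 0.0167
finger_force: 122.6
tip ax,y,n mm [-45.8   0.1  -0.2] F ax,y,n [16.6  0.1 -2.6] axis err deg [-0.15471  0.50424]
```

```bash
python3 -m crank '{"travel":[[-0.08,0.01,-0.06],[-0.16,0.02,-0.11],[-0.24,0.03,-0.17],[-0.33,0.04,-0.23],[-0.33,0.04,-0.23]],"turn":[[0,0,0],[0,0,0],[0,0,0],[0,0,0],[0,0,0]],"gripper":[1,1,1,1,1]}'
python3 -c "
from opt import *
tiprel()"; python3 log.py
```

```text
clock: 16.9
position: [0.5969, -0.1936, 0.1963]
tool_rot: [-2.703, -0.626, -0.128]
force: [25.8, -3.2, 18.1]
grip_width: 0.0169
finger_force: 122.7
tip ax,y,n mm [-46.1  -0.1  -0.4] F ax,y,n [31.7 -0.  -0.1] axis err deg [-0.26358  0.88242]
[1.363, 0.863, -1.238, 1.962, 0.51, 0.373, -1.51]
```

```bash
python3 -m crank '{"travel":[[0.5,-0.06,0.35],[1.5,-0.18,1.06],[2.5,-0.31,1.76],[3.5,-0.43,2.47],[4.5,-0.55,3.17]],"turn":[[0,0,0],[0,0,0],[0,0,0],[0,0,0],[0,0,0]],"gripper":[1,1,1,1,1]}'
python3 -c "
from opt import *
tiprel()"
python3 -m crank '{"travel":[[1,-0.12,0.7],[2,-0.24,1.4],[3,-0.37,2.5],[4,-0.4,4],[4.5,-0.5,6]],"turn":[[0,0,0],[0,0,0],[0,0,0],[0,0,0],[0,0,0]],"gripper":[1,1,1,1,1]}'
python3 - <<'E'
from opt import *
from workcell import bot
tiprel()
st=bot.observe();q0=np.array(st["qpos"])
down=lambda p,y:(np.array(p),Ro.from_euler("ZX",[y,180],degrees=True))
for way in([],[down([.62,-.02,.3],5)]):
    q=q0
    for g in way+[down([.563,.1773,.2],17.4),down([.563,.1773,.014],17.4)]:
        q,e=follow(q,*g);print(q.round(2),(q-LO).round(2).min(),(HI-q).round(2).min(),np.abs(e).max().round(4))
step(down([.62,-.02,.3],5))
E
```

```text
clock: 17.4
position: [0.6369, -0.1977, 0.223]
tool_rot: [-2.704, -0.612, -0.123]
force: [0.2, -1.1, -3.1]
grip_width: 0.0166
finger_force: 122.5
tip ax,y,n mm [ 2.2  0.3 -0.1] F ax,y,n [-1.5 -1.1 -2.7] axis err deg [-0.02865  0.06303]
clock: 17.9
position: [0.6818, -0.2023, 0.2828]
tool_rot: [-2.703, -0.611, -0.123]
force: [-0.4, -0.2, -4.0]
grip_width: 0.0172
finger_force: 122.4
tip ax,y,n mm [73.4  1.1 23.1] F ax,y,n [-2.6 -0.2 -3.1] axis err deg [-0.02865  0.02292]
[ 0.22  0.66 -0.95  1.7   0.6   1.1  -2.18] 0.34 0.73 0.0
[ 0.11  0.9  -0.77  1.8   0.85  0.82 -2.36] 0.16 0.63 0.0
[ 0.56  0.62 -1.    1.5   0.53  1.32 -1.98] 0.5 0.61 0.0
[ 0.25  0.69 -1.01  1.7   0.64  1.13 -2.21] 0.31 0.73 0.0
[ 0.14  0.92 -0.83  1.8   0.89  0.85 -2.39] 0.13 0.63 0.0
travel cm [-6.18 18.23  1.72] turn [-23.7   34.86   3.81] F [-0.4 -0.2 -4. ]
```

```bash
python3 -m crank '{"travel":[[0,1,1],[-0.5,3,1],[-1,5,1],[-2,7,1],[-3,9,1]],"turn":[[-2.4,3.5,0.4],[-4.8,7,0.8],[-7.2,10.5,1.2],[-9.5,14,1.5],[-11.9,17.4,1.9]],"gripper":[1,1,1,1,1]}'
python3 -m crank '{"travel":[[-0.6,2,0.2],[-1.2,4,0.4],[-1.8,6,0.6],[-2.4,8,0.7],[-3.2,9.2,0.7]],"turn":[[-2.4,3.5,0.4],[-4.8,7,0.8],[-7.2,10.5,1.2],[-9.5,14,1.5],[-11.9,17.4,1.9]],"gripper":[1,1,1,1,1]}'
python3 -c "
from opt import *
step((np.array([.563,.1773,.09]),Ro.from_euler('ZX',[17.4,180],degrees=True)))"
```

```text
clock: 18.4
position: [0.651, -0.1116, 0.2933]
tool_rot: [-2.954, -0.316, 0.024]
force: [-0.0, 0.8, -3.8]
grip_width: 0.0169
finger_force: 122.4
clock: 18.9
position: [0.6192, -0.0183, 0.3005]
tool_rot: [3.138, -0.001, 0.09]
force: [0.0, 0.8, -3.4]
grip_width: 0.0165
finger_force: 122.4
travel cm [ -5.62  19.56 -21.05] turn [ 0.19  0.07 12.25] F [ 0.   0.8 -3.4]
```

```bash
python3 -m crank '{"travel":[[-1.1,3.9,-1],[-2.2,7.8,-2],[-3.4,11.7,-3.5],[-4.5,15.6,-5.5],[-5.6,19.6,-7.5]],"turn":[[0,0,2.5],[0,0,5],[0,0,7.5],[0,0,10],[0.1,0.1,12.2]],"gripper":[1,1,1,1,1]}'
python3 -m crank '{"travel":[[0,0,-3],[0,0,-6.5],[0,0,-10],[0,0,-13],[0,0,-13]],"turn":[[0,0,0],[0,0,0],[0,0,0],[0,0,0],[0,0,0]],"gripper":[1,1,1,1,1]}'
python3 - <<'E'
from opt import *
from h import *
from workcell import bot
step((np.array([.563,.1773,.0145]),Ro.from_euler('ZX',[17.4,180],degrees=True)))
s=bot.grab_frame("scene");st=bot.observe()
tp=np.array(st["position"])+Ro.from_euler("xyz",st["tool_rot"]).apply([[-.105,0,-.005],[-.045,0,-.005],[.055,0,-.005]])
print(tp.round(3),proj(s,tp).round(1))
crops("pics/c6.png",[(s,250,200)],k=7,w=85,h=85)
E
```

```text
clock: 19.4
position: [0.5627, 0.1773, 0.2243]
tool_rot: [3.141, -0.001, 0.303]
force: [0.6, 0.1, -3.7]
grip_width: 0.0169
finger_force: 122.5
clock: 19.9
position: [0.5616, 0.1752, 0.0915]
tool_rot: [3.141, 0.004, 0.301]
force: [-1.4, -0.4, -2.7]
grip_width: 0.017
finger_force: 122.3
travel cm [ 0.14  0.21 -7.7 ] turn [ 0.08 -0.24  0.13] F [-1.4 -0.4 -2.7]
[[0.462 0.145 0.099]
 [0.52  0.162 0.099]
 [0.615 0.192 0.099]] [[311.4 227.1]
 [302.9 242.9]
 [287.5 271.6]]
```

View pics/c6.png

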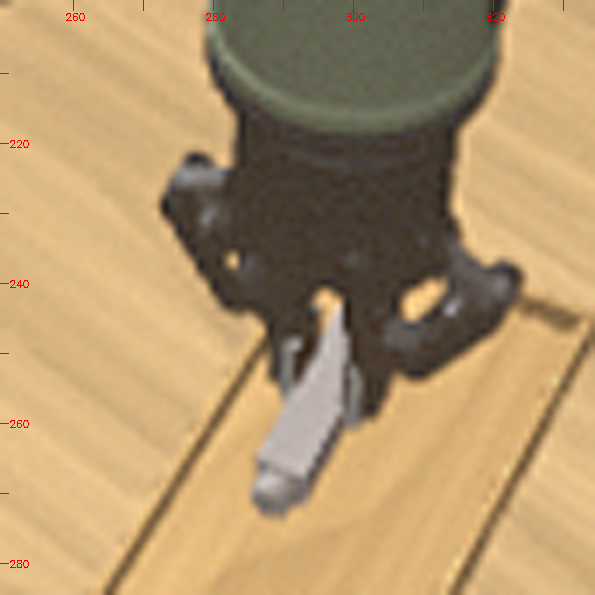

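```bash
python3 -m crank '{"travel":[[0,0,-2.5],[0,0,-5],[0,0,-6.8],[0,0,-7.6],[0,0,-7.8]],"turn":[[0,0,0],[0,0,0],[0,0,0],[0,0,0],[0,0,0]],"gripper":[1,1,1,1,1]}'
python3 -m crank '{"travel":[[0,0,-0.05],[0,0,-0.1],[0,0,-0.15],[0,0,-0.15],[0,0,-0.15]],"turn":[[0,0,0],[0,0,0],[0,0,0],[0,0,0],[0,0,0]],"gripper":[1,1,1,1,1]}'
```

```text
clock: 20.45
position: [0.5633, 0.1756, 0.0167]
tool_rot: [3.141, -0.001, 0.301]
force: [-0.5, -0.6, -4.4]
grip_width: 0.0167
finger_force: 122.4
clock: 20.95
position: [0.5632, 0.1753, 0.0152]
tool_rot: [3.141, -0.001, 0.301]
force: [-0.8, 0.2, -3.4]
grip_width: 0.0167
finger_force: 122.4
```

```bash
python3 -m crank '{"travel":[[0,0,-0.1],[0,0,-0.2],[0,0,-0.3],[0,0,-0.35],[0,0,-0.4]],"turn":[[0,0,0],[0,0,0],[0,0,0],[0,0,0],[0,0,0]],"gripper":[1,1,1,1,1]}'
python3 -m crank '{"travel":[[0,0,-0.05],[0,0,-0.1],[0,0,-0.1],[0,0,-0.1],[0,0,-0.1]],"turn":[[0,0,0],[0,0,0],[0,0,0],[0,0,0],[0,0,0]],"gripper":[1,1,1,1,1]}'
```

```text
clock: 21.45
position: [0.563, 0.1753, 0.0108]
tool_rot: [3.141, -0.0, 0.301]
force: [-0.0, 0.8, -4.3]
grip_width: 0.017
finger_force: 122.4
clock: 21.95
position: [0.563, 0.1753, 0.0102]
tool_rot: [3.141, -0.0, 0.301]
force: [-2.7, -1.5, 5.6]
grip_width: 0.0168
finger_force: 123.6
```

```bash
python3 -m crank '{"travel":[[0,0,0],[0,0,0],[0,0,0],[0,0,0],[0,0,0]],"turn":[[0,0,0],[0,0,0],[0,0,0],[0,0,0],[0,0,0]],"gripper":[0.7,0.6,0.5,0.45,0.45]}' 20
python3 -m crank '{"travel":[[0,0,0],[0,0,2],[0,0,5],[0,0,9],[0,0,13]],"turn":[[0,0,0],[0,0,0],[0,0,0],[0,0,0],[0,0,0]],"gripper":[0.45,0.45,0.45,0.45,0.45]}'
python3 -m crank '{"travel":[[0,0,4],[0,-2,8],[-1,-6,12],[-2,-10,14],[-3,-14,14]],"turn":[[0,0,0],[0,0,0],[0,0,0],[0,0,0],[0,0,0]],"gripper":[0.45,0.45,0.45,0.45,0.45]}'
python3 -m crank '{"travel":[[-1,-4,0],[-2,-8,0],[-3,-12,0],[-3,-12,0],[-3,-12,0]],"turn":[[0,0,0],[0,0,0],[0,0,0],[0,0,0],[0,0,0]],"gripper":[0.45,0.45,0.45,0.45,0.45]}'
python3 - <<'E'
from h import *
from workcell import bot
s,t=bot.grab_frame("scene"),bot.grab_frame("top")
crops("pics/c7.png",[(s,160,130),(t,110,105)],k=2.3,w=172,h=180)
E
```

```text
clock: 22.45
position: [0.563, 0.1753, 0.0099]
tool_rot: [3.141, -0.0, 0.301]
force: [-0.0, 0.3, -0.3]
grip_width: 0.047
finger_force: 0.0
clock: 22.95
position: [0.5625, 0.1755, 0.1426]
tool_rot: [3.141, -0.0, 0.302]
force: [1.0, -0.6, 1.3]
grip_width: 0.0465
finger_force: 0.0
clock: 23.45
position: [0.533, 0.035, 0.2839]
tool_rot: [3.139, -0.004, 0.303]
force: [1.3, -0.7, -0.5]
grip_width: 0.047
finger_force: 0.0
clock: 23.95
position: [0.5026, -0.0853, 0.281]
tool_rot: [3.14, -0.001, 0.299]
force: [0.2, 0.7, -1.0]
grip_width: 0.0472
finger_force: 0.0
```

View pics/c7.png

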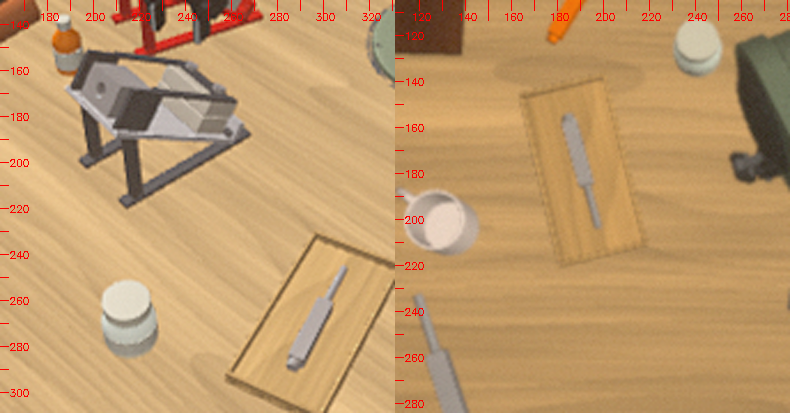

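The last view shows the punch lying flat in the tray, from about (184,155) to (198,203) in the top image. The jar, cup and bottle are where they started, and the gripper is clear of everything.

```bash
python3 -c "
from workcell import bot
print(bot.job_done())"
```

```text
the job is handed in; nothing more can be done
None
```

I drove the pin down until it stopped moving, with the punch 46 mm deep and the push force up to 32 N, then laid the punch flat in the tray and let go; jar, bottle and cup still stand where they were, and I handed the job in at about 24 s.

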